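# Cradle the line spool and tap its locking wedge home

## Robot

A 6-joint arm with a two-finger parallel gripper is mounted at the origin on the work surface. World frame = base frame: x ahead of the robot, y to its left, z up, the work surface at z = 0. Lengths are in m, angles in rad, forces in N, time in s.
With the tool pointing down it reaches from about 0.275 to 0.725 m from the base axis. Payload 15.9 kg.
Tool frame: the origin (TCP) lies at the very end of the fingers, on their centre line; the grasp point (between the pads) lies 19 mm behind it; z points along the fingers, y is the line along which they close (so a half turn about z gives the same grasp; the last joint's range is limited). The gripper opens to 85 mm and grips with 20 to 120 N. Pads are 22 mm wide; open, the fingers measure 114 mm over their backs; the gripper's body (76 mm by 85 mm) begins 54 mm behind the grasp point. The pads swing forward as they close: fully open they stand 13 mm farther back than shut.
Start: joints at [1.177, 0.213, -0.034, 1.323, 0, 1.571], TCP at [0.192, 0.462, 0.231] pointing down, gripper open.
Joint ranges: [-2.98, 2.98], [-0.74, 1.72], [-1.14, 1.35], [-2.1, 2.04], [-1.57, 1.44], [-3.14, 3.14]. Speed limits (rad/s): [1.89, 1.89, 2.39, 2.57, 3.14, 3.14].

## Interface

Orientations are given as a unit quaternion [x, y, z, w].
In Python, from plant import readout, eyes, close_job gives the robot as it stands.
- The arm moves only by the tool servo_tool, never from a script. Its argument "targets" is a list of rows, each an object with "dp": the shift along the tool's x, y, z in mm, a list of three; "spin": the turn about the tool's z in rad. In form: [{"dp": [dx, dy, dz], "spin": spin}, ...]. A call has 1 to 20 rows; each row shifts and turns the commanded pose from where the row before left it, along the tool's axes as they then stand; what a row does not reach is not made up. A row lasts 1/12 s, in which the tool goes at most 41.7 mm and 7.16 degrees, less where a joint would pass 70% of its speed; a pose out of reach is approached as far as the arm can. A call is refused whole if a number of a shift passes 41.7 or a number of a turn 0.125, either way. A call with a gripper value outside its range is refused whole. "hand" is the opening, from -1 (shut) to 1 (fully open), so that 0 is half open, set as the call begins (left out, the last holds). The fingers move at their own pace and stop on an object; "grip_force" is the grip in N (left out, the last holds). Time passes only in rows, so rows that do not move let the fingers close. It gives the time, the measured TCP pose, the force, the opening and the grip force at its end, in the units of the state.
- readout.read_state(): the state, without advancing time (a new reading comes with each control period).
- eyes.read_camera(name): name is "scene" or "top"; returns a dict with "img" (420x560x3 uint8, red, green, blue), "intrinsics" (3x3 intrinsics, pixels), "rvec" (rotation vector, rad) and "tvec" (3), from world to camera coordinates, as OpenCV has them. Camera axes: x right, y down, z forward; pixel columns grow to the right and rows downward; lengths in m; the calibration is good to about 2 mm. A picture is of the moment at which its call begins. There is no depth.
- close_job(): hands the job in; it is judged then, once.
The state is a dict: "time": time; "joint_positions": joint angles; "qd": joint speeds; "effort": joint torques, N m; "tcp_pos": TCP position; "ee_rot": TCP orientation; "ft_force": force on the tool from outside, world axes, zero at the start; "wrist_torque": the same for the moment, N m; "grip_width": opening from 0.0 (shut) to 1.0 (fully open); "finger_force": force on a finger pad.
Only numpy, scipy, OpenCV 4.12 (cv2) and the standard library are available. Lean on these libraries where they do the work, as an engineer would, in place of code of your own. Each camera call takes 0.05 s, during which the arm holds its last target. There are 200 camera calls.

## Task

Lift the line spool out of the steel tray and lay its axle in the two notches of the wooden spool holder, midway between the uprights, letting it settle on the bottom of both notches before you let go. Then take the square-headed wooden club and drive the wedge down beside the axle until it will go no farther, in two or more separate taps with the club lifted clear in between, never pushing it with your fingers. Finally lay the club flat on the bench, clear of the holder, and leave the other gear where it is.

Things in the scene. Friction and masses are not known exactly. Their poses are not given: they have to be found in the camera images.
- holder: Wooden spool holder, fixed to the bench: base board 120 (x) x 176 (y) x 18 mm, origin at the centre of its underside on the bench, z up, y along the axle. Two uprights of 18 mm wood stand across y at y = -64 and +64 mm (110 mm free between), each about 90 mm wide in x and 94 mm high, with an open-topped notch in the middle for the axle.
- notch_plain (a point): Middle of the notch floor of the plain upright (holder y = -64 mm), 65 mm above the bench. The notch is 17 mm wide and from 10 mm above its floor flares steeply on both sides, to 37 mm wide at the top of the upright, 29 mm above the floor.
- notch_wedge (a point): Middle of the notch floor of the upright with the wedge (holder y = +64 mm), 65 mm above the bench. Its -x cheek is like the plain one (8.5 mm from the middle, flaring to 18.5 mm at the top). Its +x side is the upright face of the wedge, 9 mm from the middle before it is driven, reaching up to 124 mm above the bench: lowering the axle 2 mm to -x of the middle keeps it off the wedge.
- cradle (a point): Where the middle of the axle lies when it is settled: halfway between the uprights, 72 mm above the bench, in the middle of the notches. Axes as the holder's: y along the axle.
- spool_center (a point): Middle of the loose line spool, on its axis (its own y; it may be turned about that). Two flanges 70 mm in diameter, 48 mm over their outer faces; between them a wound drum 44 mm in diameter, 40 mm wide; a wooden axle 14 mm in diameter, 190 mm long, fixed through it. About 0.2 kg. It lies with its axle level, this point 38 mm above the bench. Either end may go in either notch.
- tray: Shallow fixed steel tray, 68 (x) x 124 (y) x 11 mm high, walls and floor 3 mm, origin at the centre of its underside. The spool lies in it with its axle along the tray's y.
- wedge (a joint): How far the hardwood wedge is driven into its slot, in m: 0 to 0.005 at the start, when it stands high; 0.024 where it jams and goes no farther. The slot is 9.5 degrees off vertical: going down, the wedge also moves 4 mm to the holder's -x, against the axle. It resists with about 7 N plus 40 N per m/s and stays where it is left.
- wedge_top (a point): Middle of the wedge's flat, level top, the struck face, 17.5 (x) x 17 (y) mm; axes as the holder's. It stands in the upright at holder y = +64 mm, on the notch's +x side: about x = +18 mm and 124 mm above the bench at joint 0, x = +14 mm and 100 mm above the bench (6 mm above the upright) when home.
- club_head (a point): Centre of the head of the loose wooden club. Head 110 mm long (x), 36 x 36 mm square; the handle, 20 mm thick, 119 mm long with a 27 mm end knob, points to the club's -x, in line with the head. It lies on a flat side, this centre 18 mm above the bench, the handle clear of the bench. About 0.17 kg, balancing 25 mm from this point towards the handle. Any flat side of the head may strike.
- reel: Bystander: stainless overhead fishing reel standing on its foot, about 75 x 90 x 71 mm high, origin under its centre.
- lure_case: Bystander: green hard plastic lure case 210 x 130 x 38 mm, origin under its centre.
- pliers: Bystander: aluminium pliers lying flat, 190 mm long, origin at the pivot on the bench, jaws to +x.
- tackle_box: Bystander: orange plastic tackle box with latched lid, 346 (x) x 207 (y) x 160 mm plus a carrying handle up to 190 mm, too heavy to shift; origin under its centre.
Mind the look-alikes: they are no part of the job. Of the things that look like the part that bears club_head, the largest one is meant.

How it is judged:
On the way, in this order (a step that is already met when the one before it is completed fails the run):
1. the spool's axle lies on the bottom of both notches (middle within 4 mm in height, 5 mm across, 20 mm along) while the fingers still hold the spool (z of spool_center in the frame of cradle between -0.004 and 0.004 m and x of spool_center in the frame of cradle between -0.005 and 0.005 m and y of spool_center in the frame of cradle between -0.02 and 0.02 m and angle between the y axis of spool_center and the y axis of cradle, either way round below 0.052 rad and contact force between the fingers and spool above 0.5 N), for 0.1 s.
2. the spool has been let go and rests in the notches (z of spool_center in the frame of cradle between -0.004 and 0.004 m and x of spool_center in the frame of cradle between -0.005 and 0.005 m and y of spool_center in the frame of cradle between -0.02 and 0.02 m and angle between the y axis of spool_center and the y axis of cradle, either way round below 0.052 rad and contact force between the fingers and spool below 0.1 N), for 0.2 s.
3. the club strikes the wedge (contact force between club and wedge above 2 N).
4. after a tap the wedge has gone in by more than 1.5 mm but is not yet home, and the club is clear of it (distance of wedge_top from where it was at the start of the episode above 0.0015 m and value of joint wedge below 0.0225 m and contact force between club and wedge below 0.1 N), for 0.1 s.
At the end, for the whole second after the job is handed in: The spool is at rest with its axle settled in both notches (middle within 4 mm in height, 5 mm across and 20 mm along of its place, in line within 3 degrees); the wedge is driven in to at least 22.5 of its 24 mm; the club lies flat on the bench at rest, clear of the holder (z of spool_center in the frame of cradle between -0.004 and 0.004 m and x of spool_center in the frame of cradle between -0.005 and 0.005 m and y of spool_center in the frame of cradle between -0.02 and 0.02 m and angle between the y axis of spool_center and the y axis of cradle, either way round below 0.052 rad and value of joint wedge above 0.0225 m and linear speed of each of spool, club below 0.03 m/s and height (world z) of club_head below 0.022 m and contact force between club and holder below 0.1 N); the robot touches nothing.
It fails at once if the wedge is pushed by the fingers or the arm instead of the club (contact force between any of the fingers, the arm and wedge above 3 N).
It fails at once if the reel, lure case or pliers are shifted by more than 30 mm (distance of any of reel, lure_case, pliers from where it was at the start of the episode above 0.03 m).
It also fails if it takes over 72 s, if anything falls off the work surface, if the arm or the gripper's body presses on something with over 40 N, if the wrist force passes 120 N, or if a joint passes its speed limit or range.

## Working session

There is one attempt and no reset: what is moved stays moved. The work goes in short steps, Python scripts to look and compute and a tool call to move; the robot and the scene stay as the last step left them, time stands still between calls to the robot, and variables do not carry over. Pictures are saved under pics/ and viewed, at most 10 in all, crops included, and the job is handed in when it is done.

Besides the shell and the picture viewer there is one more tool, called by a JSON object that holds its "fn" and its "kwargs", one argument or row to a line. servo_tool: Moves the arm, as the interface text tells. Its arguments: {"type":"object","properties":{"targets":{"type":"array","items":{"type":"object","properties":{"dp":{"type":"array","items":{"type":"number"}},"spin":{"type":"number"}}}},"hand":{"type":"number"},"grip_force":{"type":"number"}},"required":["targets"]}

```bash
mkdir -p pics; ls; python3 - <<'E'
from plant import readout, eyes
import cv2, numpy as np
for n in ("scene","top"):
    c=eyes.read_camera(n); cv2.imwrite(f"pics/{n}0.png",c["img"][:,:,::-1])
    np.savez(f"{n}0.npz",**c); R=cv2.Rodrigues(np.array(c["rvec"]))[0]
    print(n,np.array(c["intrinsics"]).round(1).tolist(),(-R.T@np.array(c["tvec"]).ravel()).round(3),R.round(3).tolist())
s=readout.read_state(); print(s)
E
```

```text
pics
scene [[399.6, 0.0, 276.0], [0.0, 399.6, 208.1], [0.0, 0.0, 1.0]] [ 0.889 -0.543  1.036] [[0.85, 0.528, 0.008], [0.439, -0.698, -0.566], [-0.293, 0.485, -0.824]]
top [[384.5, 0.0, 282.0], [0.0, 384.5, 211.7], [0.0, 0.0, 1.0]] [ 0.438 -0.003  1.467] [[0.014, -1.0, 0.01], [-0.995, -0.015, -0.098], [0.098, -0.008, -0.995]]
{'time': 0.1, 'joint_positions': array([ 1.17700363e+00,  2.13314018e-01, -3.49824253e-02,  1.32348954e+00,
        4.44607609e-06,  1.57081568e+00]), 'qd': array([-0.00096064, -0.00110767, -0.00100136,  0.00058946,  0.00053066,
        0.00107456]), 'effort': array([ 2.91743709e-03, -6.87242961e+01,  4.87807095e+01,  1.20887937e-02,
        1.60969553e-04,  6.10592537e-06]), 'tcp_pos': array([0.19173082, 0.4614548 , 0.23086764]), 'ee_rot': array([ 1.95636060e-01,  9.80676444e-01, -4.84835330e-04, -9.89773278e-05]), 'ft_force': array([-0.19196658,  0.10511876, -0.10922133]), 'wrist_torque': array([-0.02887896,  0.01686729,  0.03918012]), 'finger_force': 0.0, 'grip_width': 1.001933073097899}
```

View pics/scene0.png

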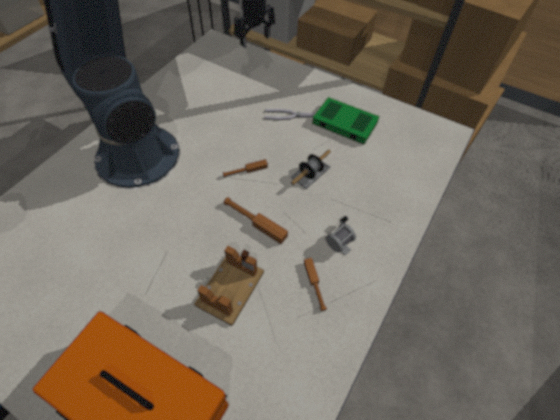

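View pics/top0.png

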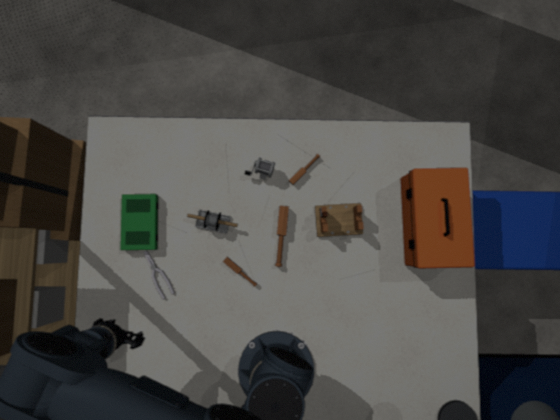

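The scene view shows the big club at (258,220), the holder at (230,283), the spool at (312,167) and two smaller clubs. The top view shows the spool at (212,220), the club at (282,235) and the holder at (340,219). I'll enlarge these areas.

```bash
python3 - <<'E'
import cv2, numpy as np
s=np.load("scene0.npz")["img"][:,:,::-1]; t=np.load("top0.npz")["img"][:,:,::-1]
def c(im,u,v,w,h): return cv2.resize(im[v:v+h,u:u+w],(400,300),interpolation=cv2.INTER_CUBIC)
m=np.vstack([np.hstack([c(s,185,240,100,75... if 0 else 85][0:0]) if 0 else c(s,185,240,120,90),c(t,305,190,72,54)]),np.hstack([c(s,272,140,80,60),c(t,180,194,72,54)])]) if 0 else None
m=np.vstack([np.hstack([c(s,176,240,112,84),c(t,305,192,72,54)]),np.hstack([c(s,272,140,80,60),c(t,180,194,72,54)])])
cv2.imwrite("pics/crop1.png",cv2.convertScaleAbs(m,alpha=1.6))
E
```

```text
File "<stdin>", line 4
    m=np.vstack([np.hstack([c(s,185,240,100,75... if 0 else 85][0:0]) if 0 else c(s,185,240,120,90),c(t,305,190,72,54)]),np.hstack([c(s,272,140,80,60),c(t,180,194,72,54)])]) if 0 else None
                                                              ^
SyntaxError: closing parenthesis ']' does not match opening parenthesis '('
```

```bash
python3 - <<'E'
import cv2, numpy as np
s=np.load("scene0.npz")["img"][:,:,::-1]; t=np.load("top0.npz")["img"][:,:,::-1]
def c(im,u,v,w,h): return cv2.resize(im[v:v+h,u:u+w],(400,300),interpolation=cv2.INTER_CUBIC)
m=np.vstack([np.hstack([c(s,176,240,112,84),c(t,305,192,72,54)]),np.hstack([c(s,272,140,80,60),c(t,180,194,72,54)])])
cv2.imwrite("pics/crop1.png",cv2.convertScaleAbs(m,alpha=1.6))
E
```

```text
(no output)
```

View pics/crop1.png

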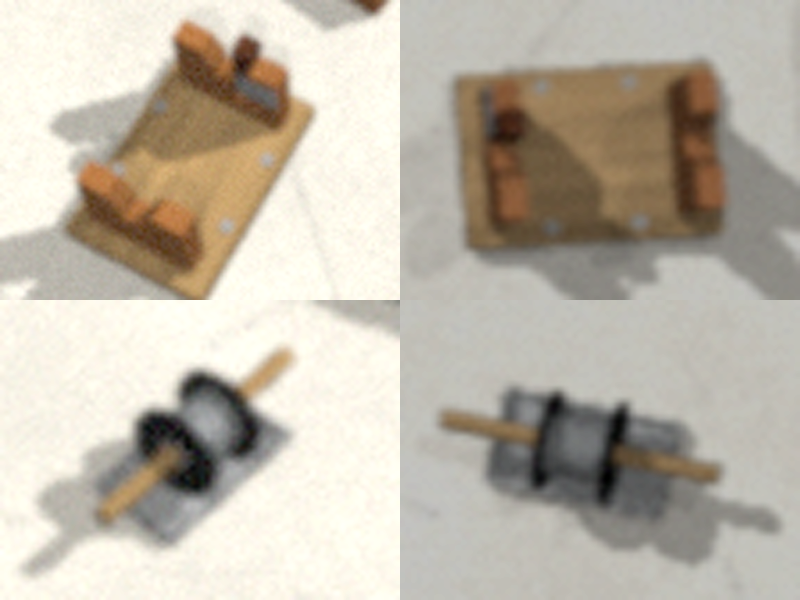

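The crops show the holder's wedge upright on the left in the top view (world +y), with the wedge on world +x. The tan axle and black flanges are clear in both views. Next I'll measure with masks.

```bash
cat > h.py <<'E'
import cv2, numpy as np
def ray(c,uv,z):
    uv=np.atleast_2d(np.asarray(uv,float)); R=cv2.Rodrigues(np.array(c["rvec"],float))[0]; t=np.array(c["tvec"],float).ravel()
    d=np.c_[uv,np.ones(len(uv))]@np.linalg.inv(np.array(c["intrinsics"])).T@R; o=-R.T@t
    return (o+d*((z-o[2])/d[:,2])[:,None])[:,:2]
def proj(c,p):
    return cv2.projectPoints(np.atleast_2d(np.asarray(p,float)),np.array(c["rvec"],float),np.array(c["tvec"],float),np.array(c["intrinsics"]),None)[0][:,0]
def near(c,p,r):   # pixel mask: discs of r m around p
    h,w=c["img"].shape[:2]; v,u=np.mgrid[:h,:w]; q=proj(c,p)[0]
    return np.hypot(u-q[0],v-q[1])<r*np.linalg.norm(proj(c,np.add(p,[0.05,0,0]))[0]-q)/0.05
def hsv(c): return cv2.cvtColor(np.ascontiguousarray(cv2.GaussianBlur(c["img"],(3,3),0)),cv2.COLOR_RGB2HSV).astype(int)
def big(m):
    n,l,st,ce=cv2.connectedComponentsWithStats(m.astype(np.uint8)); return l==1+np.argmax(st[1:,4])
def pts(m): v,u=np.nonzero(m); return np.c_[u,v]
def line(P):  # centre (mid of extent), direction, extents
    m=P.mean(0); d=np.linalg.svd(P-m,full_matrices=False)[2][0]; s=(P-m)@d; a=np.percentile(s,[0.5,99.5])
    return m,d,a
E
cat > m.py <<'E'
from h import *
for n in ("top","scene"):
    c=dict(np.load(n+"0.npz")); H=hsv(c); k=H[...,0];S=H[...,1];V=H[...,2]
    g=ray(c,[[212,220]] if n=="top" else [[312,167]],.038)[0]
    M=near(c,[*g,.038],.13)
    b=M&(V<55)&(S<130); bb=big(cv2.dilate(b.astype(np.uint8),np.ones((7,7))))&b
    ax=M&(S>70)&(k<28)&(V>70); ax=big(cv2.dilate(ax.astype(np.uint8),np.ones((15,15))))&ax
    m,d,a=line(ray(c,pts(ax),.038))
    print(n,"spool dark",bb.sum(),ray(c,pts(bb),.038).mean(0).round(4),"axle",ax.sum(),(m+d*a.mean()).round(4),"len",np.ptp(a).round(3),"ang",np.degrees(np.arctan2(d[1],d[0])).round(2))
    q=ray(c,[[282,235]] if n=="top" else [[258,220]],.02)[0]
    w=near(c,[*q,.02],.15)&(S>110)&(k<16); w=big(w)
    m,d,a=line(ray(c,pts(w),.018))
    if d[0]<0: d=-d; a=-a[::-1]
    print(" club",w.sum(),"start",(m+d*a[0]).round(4),"end",(m+d*a[1]).round(4),"len",np.ptp(a).round(3),"ang",np.degrees(np.arctan2(d[1],d[0])).round(2))
    B=[[305+(x+.5)/5.5556-.5,192+(y+.5)/5.5556-.5] for x,y in[(142,88),(228,82),(152,227),(240,222)]] if n=="top" else [[176+(x+.5)/3.5714-.5,240+(y+.5)/3.5714-.5] for x,y in[(266,160),(226,226),(160,105),(118,168)]]
    p=ray(c,B,.018); e=(p[0]-p[1])+(p[2]-p[3])
    print(" screws",p.round(4).tolist(),p.mean(0).round(4),"yaw",np.degrees(np.arctan2(-e[0],e[1])).round(2))
E
python3 m.py
```

```text
top spool dark 198 [0.5378 0.2446] axle 37 [0.556  0.3064] len 0.056 ang -99.7
 club 319 start [ 0.3805 -0.0037] end [ 0.5989 -0.0217] len 0.219 ang -4.71
 screws [[0.5996, -0.1977], [0.6046, -0.2566], [0.5048, -0.2046], [0.509, -0.2645]] [ 0.5545 -0.2308] yaw 4.45
scene spool dark 215 [0.5457 0.2415] axle 99 [0.5433 0.2456] len 0.184 ang -100.88
 club 589 start [ 0.3781 -0.0019] end [ 0.6017 -0.0195] len 0.224 ang -4.5
 screws [[0.6005, -0.197], [0.6047, -0.2565], [0.5044, -0.2027], [0.5086, -0.2622]] [ 0.5545 -0.2296] yaw 4.05
```

```bash
python3 - <<'E'
from h import *
c=dict(np.load("top0.npz")); H=hsv(c); k,S,V=H[...,0],H[...,1],H[...,2]
M=near(c,[.543,.245,.038],.12)
ax=M&(S>60)&(k<28)&(V>50); P=pts(ax); print(len(P)); 
m,d,a=line(ray(c,P,.038)); print((m+d*a.mean()).round(4),np.ptp(a),np.degrees(np.arctan2(d[1],d[0])))
for th in (35,45,55):
    b=M&(V<th)&(S<140); q=ray(c,pts(b),.045); mm,_,_=line(q); print(th,b.sum(),((q.max(0)+q.min(0))/2).round(4),q.mean(0).round(4))
e=ray(c,[[187.5,213.5],[237.5,225.0]],.038); print("hand",e.mean(0),np.degrees(np.arctan2(*(e[0]-e[1])[::-1])))
E
```

```text
104
[0.5439 0.245 ] 0.18190426759721479 -100.89742666656913
35 65 [0.5415 0.2438] [0.5392 0.2404]
45 120 [0.5397 0.2455] [0.5391 0.2436]
55 198 [0.5415 0.2436] [0.5373 0.2433]
hand [0.54665562 0.24328481] 77.87121797395788
```

{"fn": "servo_tool", "kwargs": {
  "targets": [
    {"dp": [0,0,0],"spin": 0.12},
    {"dp": [0,0,0],"spin": 0.12},
    {"dp": [0,0,0],"spin": 0.12},
    {"dp": [0,0,0],"spin": 0.12},
    {"dp": [0,0,0],"spin": 0.12},
    {"dp": [0,0,0],"spin": 0.12},
    {"dp": [0,0,0],"spin": 0.12},
    {"dp": [0,0,0],"spin": 0.12},
    {"dp": [0,0,0],"spin": 0.12},
    {"dp": [0,0,0],"spin": 0.12},
    {"dp": [0,0,0],"spin": 0.12},
    {"dp": [0,0,0],"spin": 0.03}
  ],
  "hand": 1
}}

```text
time: 1.1
tcp_pos: [0.1918, 0.4615, 0.231]
ee_rot: [0.768, 0.64, -0.0, 0.0]
ft_force: [0.2, 0.1, -0.1]
grip_width: 0.995
finger_force: 0.0
```

{"fn": "servo_tool", "kwargs": {
  "targets": [
    {"dp": [-10.4,27.6,0],"spin": 0.01},
    {"dp": [-10.4,27.6,0],"spin": 0},
    {"dp": [-10.4,27.6,0],"spin": 0},
    {"dp": [-10.4,27.6,0],"spin": 0},
    {"dp": [-10.4,27.6,0],"spin": 0},
    {"dp": [-10.4,27.6,0],"spin": 0},
    {"dp": [-10.4,27.6,0],"spin": 0},
    {"dp": [-10.4,27.6,0],"spin": 0},
    {"dp": [-10.4,27.6,0],"spin": 0},
    {"dp": [-10.4,27.6,0],"spin": 0},
    {"dp": [-10.4,27.6,0],"spin": 0},
    {"dp": [-10.4,27.6,0],"spin": 0},
    {"dp": [-10.4,27.6,0],"spin": 0},
    {"dp": [-10.4,27.6,0],"spin": 0},
    {"dp": [0,0,20],"spin": 0},
    {"dp": [0,0,0],"spin": 0}
  ]
}}

```text
time: 2.43
tcp_pos: [0.5455, 0.247, 0.2079]
ee_rot: [0.769, 0.639, -0.002, -0.001]
ft_force: [-1.1, -0.1, -1.3]
grip_width: 0.998
finger_force: 0.0
```

```bash
cat > go.py <<'E'
import sys
from plant import readout
import numpy as np
from scipy.spatial.transform import Rotation as R
s=readout.read_state(); T=R.from_quat(s["ee_rot"]).as_matrix()
x,y,z,a=map(float,sys.argv[1:5])   # target tcp, yaw of tool y (deg)
print("t",s["time"],"dp",(T.T@(np.array([x,y,z])-s["tcp_pos"])*1000).round(1),"yaw",np.degrees(np.arctan2(T[1,1],T[0,1])).round(2),"spin",-(np.radians(a)-np.arctan2(T[1,1],T[0,1])).round(4),"tilt",T[:,2].round(4),"tcp",s["tcp_pos"].round(4),"w",s["grip_width"])
E
python3 go.py .5437 .2452 .015 -10.9
```

```text
t 2.4333 dp [ -1.7  -0.8 193. ] yaw -10.61 spin 0.0051 tilt [-0.0038 -0.0017 -1.    ] tcp [0.5455 0.247  0.2079] w 0.9979996342751314
```

{"fn": "servo_tool", "kwargs": {
  "targets": [
    {"dp": [-1.7,-1,30],"spin": 0.005},
    {"dp": [0,0,30],"spin": 0},
    {"dp": [0,0,30],"spin": 0},
    {"dp": [0,0,30],"spin": 0},
    {"dp": [0,0,20],"spin": 0},
    {"dp": [0,0,20],"spin": 0},
    {"dp": [0,0,20],"spin": 0},
    {"dp": [0,0,12],"spin": 0},
    {"dp": [0,0,0],"spin": 0},
    {"dp": [0,0,0],"spin": 0},
    {"dp": [0,0,0],"spin": 0}
  ]
}}

```text
time: 3.35
tcp_pos: [0.5443, 0.2475, 0.0205]
ee_rot: [0.77, 0.638, 0.0, 0.0]
ft_force: [0.2, -0.2, 0.5]
grip_width: 0.997
finger_force: 0.0
```

```bash
python3 go.py .5437 .2452 .015 -10.9
```

```text
t 3.35 dp [-2.4 -0.2  5.5] yaw -10.74 spin 0.0028 tilt [ 8.e-04  4.e-04 -1.e+00] tcp [0.5443 0.2475 0.0205] w 0.9968002445328049
```

{"fn": "servo_tool", "kwargs": {
  "targets": [
    {"dp": [-2.4,0,4],"spin": 0.003},
    {"dp": [0,0,0],"spin": 0},
    {"dp": [0,0,0],"spin": 0}
  ]
}}

```text
time: 3.6
tcp_pos: [0.5438, 0.2446, 0.0157]
ee_rot: [0.771, 0.636, 0.0, 0.0]
ft_force: [-0.7, -0.0, 0.4]
grip_width: 0.999
finger_force: 0.0
```

{"fn": "servo_tool", "kwargs": {
  "targets": [
    {"dp": [0,0,0],"spin": 0},
    {"dp": [0,0,0],"spin": 0},
    {"dp": [0,0,0],"spin": 0},
    {"dp": [0,0,0],"spin": 0},
    {"dp": [0,0,0],"spin": 0},
    {"dp": [0,0,0],"spin": 0},
    {"dp": [0,0,0],"spin": 0},
    {"dp": [0,0,0],"spin": 0},
    {"dp": [0,0,0],"spin": 0},
    {"dp": [0,0,0],"spin": 0}
  ],
  "hand": -1,
  "grip_force": 40
}}

```text
time: 4.43
tcp_pos: [0.5439, 0.2447, 0.0155]
ee_rot: [0.771, 0.636, 0.0, 0.0]
ft_force: [1.1, -0.6, 5.0]
grip_width: 0.5
finger_force: 40.2
```

{"fn": "servo_tool", "kwargs": {
  "targets": [
    {"dp": [0,0,-10],"spin": 0},
    {"dp": [0,0,-25],"spin": 0},
    {"dp": [0,0,-30],"spin": 0},
    {"dp": [0,0,-30],"spin": 0},
    {"dp": [0,0,-30],"spin": 0},
    {"dp": [0,0,-30],"spin": 0},
    {"dp": [0,0,-25],"spin": 0},
    {"dp": [0,0,0],"spin": 0},
    {"dp": [0,0,0],"spin": 0}
  ]
}}

```text
time: 5.18
tcp_pos: [0.5441, 0.2448, 0.1966]
ee_rot: [0.771, 0.636, 0.001, 0.0]
ft_force: [-0.5, -0.1, -4.0]
grip_width: 0.5
finger_force: 41.7
```

```bash
python3 go.py .552 -.230 .2 4.1
```

```text
t 5.1833 dp [-464.7   97.9   -3.8] yaw -10.94 spin -0.2625 tilt [ 1.7e-03  9.0e-04 -1.0e+00] tcp [0.5441 0.2448 0.1966] w 0.4996303983646125
```

{"fn": "servo_tool", "kwargs": {
  "targets": [
    {"dp": [0,0,0],"spin": -0.0875},
    {"dp": [0,0,0],"spin": -0.0875},
    {"dp": [0,0,0],"spin": -0.0875},
    {"dp": [-29.6,-1.6,0],"spin": 0},
    {"dp": [-29.6,-1.6,0],"spin": 0},
    {"dp": [-29.6,-1.6,0],"spin": 0},
    {"dp": [-29.6,-1.6,0],"spin": 0},
    {"dp": [-29.6,-1.6,0],"spin": 0},
    {"dp": [-29.6,-1.6,0],"spin": 0},
    {"dp": [-29.6,-1.6,0],"spin": 0},
    {"dp": [-29.6,-1.6,0],"spin": 0},
    {"dp": [-29.6,-1.6,0],"spin": 0},
    {"dp": [-29.6,-1.6,0],"spin": 0},
    {"dp": [-29.6,-1.6,0],"spin": 0},
    {"dp": [-29.6,-1.6,0],"spin": 0}
  ]
}}

```text
time: 6.43
tcp_pos: [0.5488, -0.1123, 0.1938]
ee_rot: [0.681, 0.732, -0.001, -0.001]
ft_force: [0.2, 0.3, -1.9]
grip_width: 0.506
finger_force: 41.6
```

{"fn": "servo_tool", "kwargs": {
  "targets": [
    {"dp": [-29.6,-1.6,0],"spin": 0},
    {"dp": [-29.6,-1.6,0],"spin": 0},
    {"dp": [-29.6,-1.6,0],"spin": 0},
    {"dp": [-29.6,-1.6,0],"spin": 0},
    {"dp": [0,0,0],"spin": 0},
    {"dp": [0,0,0],"spin": 0},
    {"dp": [0,0,0],"spin": 0}
  ]
}}

```text
time: 7.02
tcp_pos: [0.5513, -0.2292, 0.1941]
ee_rot: [0.682, 0.732, -0.0, -0.001]
ft_force: [0.6, 0.7, -1.9]
grip_width: 0.505
finger_force: 41.6
```

```bash
python3 go.py .552 -.230 .12 4.1; cat > snap.py <<'E'
import sys; from plant import eyes; from h import *
i=sys.argv[1]
for n in ("scene","top"): np.savez(n+i+".npz",**eyes.read_camera(n))
s=np.load(f"scene{i}.npz")["img"][:,:,::-1]; t=np.load(f"top{i}.npz")["img"][:,:,::-1]
def c(im,u,v,w,h): return cv2.resize(im[v:v+h,u:u+w],(400,300),interpolation=cv2.INTER_CUBIC)
a=[int(x) for x in sys.argv[2:10]] or [176,230,112,84,300,182,84,63]
cv2.imwrite(f"pics/s{i}.png",cv2.convertScaleAbs(np.hstack([c(s,*a[:4]),c(t,*a[4:])]),alpha=1.6))
E
python3 snap.py 1
```

```text
t 7.0167 dp [-1.   0.8 74.1] yaw 4.07 spin -0.0004 tilt [-0.002   0.0012 -1.    ] tcp [ 0.5513 -0.2292  0.1941] w 0.5050079017359516
```

View pics/s1.png

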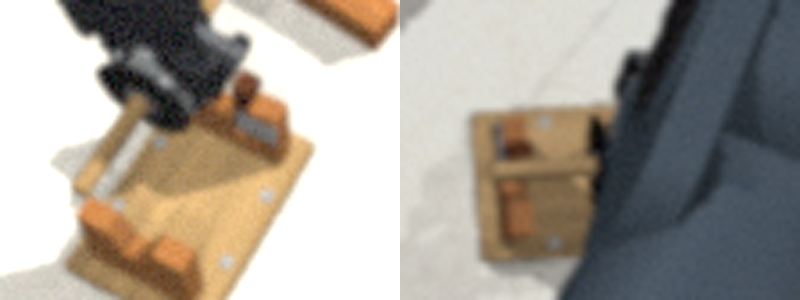

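```bash
python3 - <<'E'
from h import *
for z in (.2065,.2165,.2265):
  s=dict(np.load("scene1.npz")); t=dict(np.load("top1.npz"))
  print(z,ray(s,[[200.3,281.4]],z).round(4),ray(t,[[318.9,217.7]],z).round(4))
print(proj(s,[[.558,-.324,.2165]]),proj(t,[[.5445,-.1345,.2165]]))
# axle line fits
for n,c,(x0,y0,x1,y1) in (("s",s,(196,262,216,284)),("t",t,(320,214,338,224))):
    H=hsv(c); m=np.zeros(H.shape[:2],bool); m[y0:y1,x0:x1]=1
    ok=m&(H[...,0]<28)&(H[...,1]>60)&(H[...,2]>70); q=ray(c,pts(ok),.2165); print(n,ok.sum(),line(q))
E
```

```text
0.2065 [[ 0.5555 -0.314 ]] [[ 0.5441 -0.1354]]
0.2165 [[ 0.5595 -0.3168]] [[ 0.5432 -0.1343]]
0.2265 [[ 0.5635 -0.3195]] [[ 0.5424 -0.1333]]
[[197.73796765 283.65001068]] [[318.96045667 217.31394039]]
s 190 (array([ 0.56228883, -0.2957273 ]), array([ 0.28260461, -0.95923649]), array([-0.03347099,  0.02435044]))
t 166 (array([ 0.54046245, -0.16710766]), array([ 0.07291334, -0.99733828]), array([-0.02992807,  0.02728397]))
```

{"fn": "servo_tool", "kwargs": {
  "targets": [
    {"dp": [-1,0.5,25],"spin": 0},
    {"dp": [0,0,25],"spin": 0},
    {"dp": [0,0,20],"spin": 0},
    {"dp": [0,0,15],"spin": 0},
    {"dp": [0,0,12],"spin": 0},
    {"dp": [0,0,12],"spin": 0},
    {"dp": [0,0,12],"spin": 0},
    {"dp": [0,0,0],"spin": 0},
    {"dp": [0,0,0],"spin": 0}
  ]
}}

```text
time: 7.87
tcp_pos: [0.5522, -0.2296, 0.0741]
ee_rot: [0.681, 0.732, -0.0, -0.001]
ft_force: [-0.2, -0.2, -2.4]
grip_width: 0.501
finger_force: 41.6
```

```bash
python3 go.py .5515 -.230 .07 4.1; python3 snap.py 2
```

```text
t 7.8667 dp [-0.3 -0.8  4.1] yaw 4.16 spin 0.001 tilt [-1.1e-03  5.0e-04 -1.0e+00] tcp [ 0.5522 -0.2296  0.0741] w 0.5010783081842668
```

View pics/s2.png

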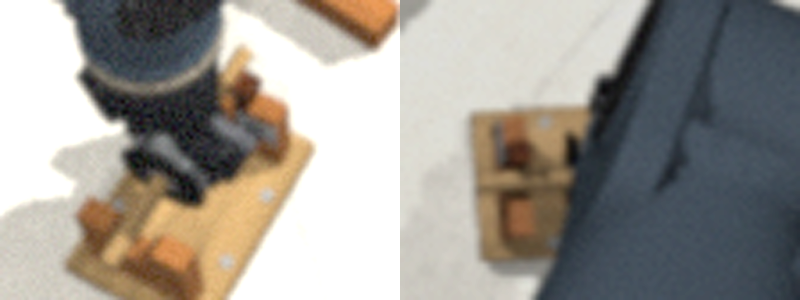

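{"fn": "servo_tool", "kwargs": {
  "targets": [
    {"dp": [0,0,4],"spin": 0},
    {"dp": [0,0,4],"spin": 0},
    {"dp": [0,0,4],"spin": 0},
    {"dp": [0,0,4],"spin": 0},
    {"dp": [0,0,0],"spin": 0},
    {"dp": [0,0,0],"spin": 0}
  ]
}}

```text
time: 8.47
tcp_pos: [0.5526, -0.2305, 0.0581]
ee_rot: [0.681, 0.732, 0.0, -0.0]
ft_force: [-0.1, 1.2, -2.7]
grip_width: 0.503
finger_force: 41.6
```

{"fn": "servo_tool", "kwargs": {
  "targets": [
    {"dp": [0,0,2],"spin": 0},
    {"dp": [0,0,2],"spin": 0},
    {"dp": [0,0,2],"spin": 0},
    {"dp": [0,0,1],"spin": 0},
    {"dp": [0,0,0],"spin": 0},
    {"dp": [0,0,0],"spin": 0}
  ]
}}

```text
time: 8.97
tcp_pos: [0.5543, -0.2309, 0.052]
ee_rot: [0.681, 0.732, 0.001, 0.001]
ft_force: [9.4, 0.3, -1.4]
grip_width: 0.504
finger_force: 42.0
```

{"fn": "servo_tool", "kwargs": {
  "targets": [
    {"dp": [0,2,0],"spin": 0},
    {"dp": [0,0,1.5],"spin": 0},
    {"dp": [0,0,1],"spin": 0},
    {"dp": [0,0,1],"spin": 0},
    {"dp": [0,0,0],"spin": 0},
    {"dp": [0,0,0],"spin": 0}
  ]
}}

```text
time: 9.47
tcp_pos: [0.5548, -0.2305, 0.0494]
ee_rot: [0.681, 0.732, 0.0, 0.001]
ft_force: [-7.4, 4.6, 24.9]
grip_width: 0.508
finger_force: 44.4
```

{"fn": "servo_tool", "kwargs": {
  "targets": [
    {"dp": [0,-0.8,-0.7],"spin": 0},
    {"dp": [0,0,0],"spin": 0},
    {"dp": [0,0,0],"spin": 0}
  ]
}}

```text
time: 9.72
tcp_pos: [0.5545, -0.2305, 0.0495]
ee_rot: [0.681, 0.732, 0.001, 0.001]
ft_force: [-0.8, 2.2, 12.8]
grip_width: 0.506
finger_force: 43.0
```

{"fn": "servo_tool", "kwargs": {
  "targets": [
    {"dp": [0,0,0],"spin": 0},
    {"dp": [0,0,0],"spin": 0},
    {"dp": [0,0,0],"spin": 0},
    {"dp": [0,0,0],"spin": 0},
    {"dp": [0,0,0],"spin": 0},
    {"dp": [0,0,0],"spin": 0},
    {"dp": [0,0,0],"spin": 0},
    {"dp": [0,0,0],"spin": 0},
    {"dp": [0,0,0],"spin": 0},
    {"dp": [0,0,0],"spin": 0}
  ],
  "hand": 1
}}

```text
time: 10.55
tcp_pos: [0.5538, -0.2305, 0.0485]
ee_rot: [0.681, 0.732, -0.0, -0.0]
ft_force: [-0.6, 0.1, 0.2]
grip_width: 0.999
finger_force: 0.0
```

{"fn": "servo_tool", "kwargs": {
  "targets": [
    {"dp": [0,0,-10],"spin": 0},
    {"dp": [0,0,-20],"spin": 0},
    {"dp": [0,0,-30],"spin": 0},
    {"dp": [0,0,-30],"spin": 0},
    {"dp": [0,0,-30],"spin": 0},
    {"dp": [0,0,-30],"spin": 0},
    {"dp": [0,0,0],"spin": 0},
    {"dp": [0,0,0],"spin": 0}
  ]
}}

```text
time: 11.22
tcp_pos: [0.5547, -0.2308, 0.2009]
ee_rot: [0.681, 0.732, 0.001, 0.002]
ft_force: [-0.4, -1.3, -0.7]
grip_width: 0.998
finger_force: 0.0
```

```bash
python3 go.py .524 -.0145 .1 85.4
```

```text
t 11.2167 dp [218.1 -15.5 100.4] yaw 4.1 spin -1.419 tilt [ 0.0035 -0.0015 -1.    ] tcp [ 0.5547 -0.2308  0.2009] w 0.9975733978787411
```

{"fn": "servo_tool", "kwargs": {
  "targets": [
    {"dp": [27.3,-1.9,0],"spin": 0},
    {"dp": [27.3,-1.9,0],"spin": 0},
    {"dp": [27.3,-1.9,0],"spin": 0},
    {"dp": [27.3,-1.9,0],"spin": 0},
    {"dp": [27.3,-1.9,0],"spin": 0},
    {"dp": [27.3,-1.9,0],"spin": 0},
    {"dp": [27.3,-1.9,0],"spin": 0},
    {"dp": [27.3,-1.9,0],"spin": 0}
  ]
}}

```text
time: 11.88
tcp_pos: [0.522, -0.0124, 0.1977]
ee_rot: [0.681, 0.732, -0.0, -0.001]
ft_force: [0.1, 0.4, 0.5]
grip_width: 0.999
finger_force: 0.0
```

{"fn": "servo_tool", "kwargs": {
  "targets": [
    {"dp": [0,0,0],"spin": -0.1183},
    {"dp": [0,0,0],"spin": -0.1183},
    {"dp": [0,0,0],"spin": -0.1183},
    {"dp": [0,0,0],"spin": -0.1183},
    {"dp": [0,0,0],"spin": -0.1183},
    {"dp": [0,0,0],"spin": -0.1183},
    {"dp": [0,0,0],"spin": -0.1183},
    {"dp": [0,0,0],"spin": -0.1183},
    {"dp": [0,0,0],"spin": -0.1183},
    {"dp": [0,0,0],"spin": -0.1183},
    {"dp": [0,0,0],"spin": -0.1183},
    {"dp": [0,0,0],"spin": -0.1183},
    {"dp": [0,0,40],"spin": 0},
    {"dp": [0,0,40],"spin": 0},
    {"dp": [0,0,20],"spin": 0},
    {"dp": [0,0,0],"spin": 0},
    {"dp": [0,0,0],"spin": 0}
  ]
}}

```text
time: 13.3
tcp_pos: [0.5219, -0.0137, 0.098]
ee_rot: [0.04, 0.999, -0.0, -0.001]
ft_force: [0.4, -0.7, 0.8]
grip_width: 1.0
finger_force: 0.0
```

```bash
python3 go.py .5236 -.0145 .006 85.4; python3 snap.py 3 170 180 140 105 250 170 140 105
```

```text
t 13.3 dp [-2.  -0.7 92. ] yaw 85.43 spin 0.0006 tilt [-2.7e-03  1.0e-04 -1.0e+00] tcp [ 0.5219 -0.0137  0.098 ] w 0.9997784933696374
```

View pics/s3.png

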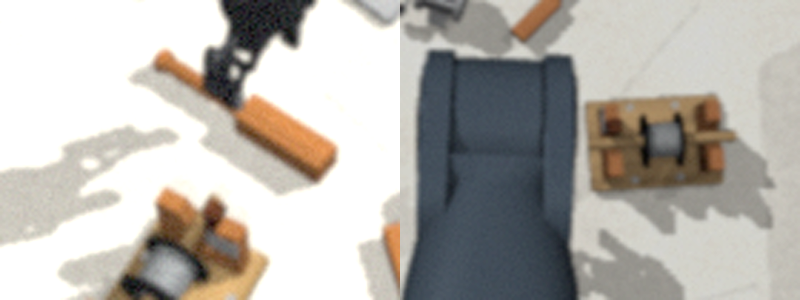

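The spool is seated in both notches (right crop, about (665,138)), and the gripper is above the back of the club head. Next I descend and grasp.

{"fn": "servo_tool", "kwargs": {
  "targets": [
    {"dp": [-1.7,-0.7,25],"spin": 0},
    {"dp": [0,0,25],"spin": 0},
    {"dp": [0,0,20],"spin": 0},
    {"dp": [0,0,12],"spin": 0},
    {"dp": [0,0,10],"spin": 0},
    {"dp": [0,0,0],"spin": 0},
    {"dp": [0,0,0],"spin": 0}
  ]
}}

```text
time: 13.98
tcp_pos: [0.5253, -0.0145, 0.0075]
ee_rot: [0.04, 0.999, 0.0, 0.001]
ft_force: [0.8, 1.1, 0.2]
grip_width: 0.998
finger_force: 0.0
```

{"fn": "servo_tool", "kwargs": {
  "targets": [
    {"dp": [0,0,0],"spin": 0},
    {"dp": [0,0,0],"spin": 0},
    {"dp": [0,0,0],"spin": 0},
    {"dp": [0,0,0],"spin": 0},
    {"dp": [0,0,0],"spin": 0},
    {"dp": [0,0,0],"spin": 0},
    {"dp": [0,0,0],"spin": 0},
    {"dp": [0,0,0],"spin": 0},
    {"dp": [0,0,0],"spin": 0},
    {"dp": [0,0,0],"spin": 0},
    {"dp": [0,0,0],"spin": 0}
  ],
  "hand": -1,
  "grip_force": 80
}}

```text
time: 14.9
tcp_pos: [0.5251, -0.0145, 0.0073]
ee_rot: [0.04, 0.999, 0.0, 0.001]
ft_force: [-2.8, 0.3, 9.2]
grip_width: 0.41
finger_force: 80.9
```

{"fn": "servo_tool", "kwargs": {
  "targets": [
    {"dp": [0,0,-10],"spin": 0},
    {"dp": [0,0,-20],"spin": 0},
    {"dp": [0,0,-30],"spin": 0},
    {"dp": [0,0,-30],"spin": 0},
    {"dp": [0,0,-30],"spin": 0},
    {"dp": [0,0,-30],"spin": 0},
    {"dp": [0,0,-20],"spin": 0},
    {"dp": [0,0,0],"spin": 0},
    {"dp": [0,0,0],"spin": 0}
  ]
}}

```text
time: 15.65
tcp_pos: [0.5252, -0.0146, 0.1777]
ee_rot: [0.04, 0.999, -0.0, 0.001]
ft_force: [0.5, 0.8, -3.4]
grip_width: 0.406
finger_force: 79.9
```

```bash
python3 go.py .568 -.165 .175 85.4; python3 snap.py 4 170 170 140 105 250 170 140 105
```

```text
t 15.65 dp [ -54.7 -146.5    2.8] yaw 85.43 spin 0.0006 tilt [ 2.1e-03 -1.0e-04 -1.0e+00] tcp [ 0.5252 -0.0146  0.1777] w 0.4059035401330379
```

View pics/s4.png

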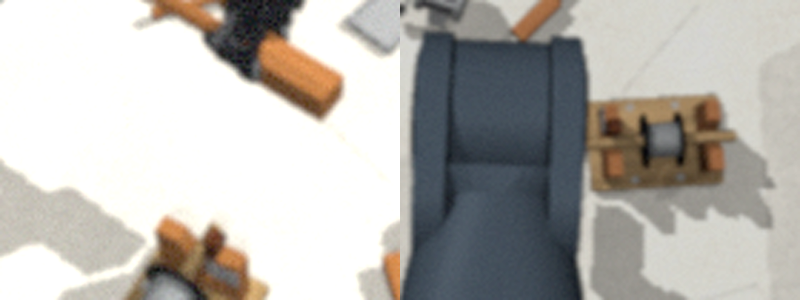

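{"fn": "servo_tool", "kwargs": {
  "targets": [
    {"dp": [-9,-24.4,0],"spin": 0},
    {"dp": [-9,-24.4,0],"spin": 0},
    {"dp": [-9,-24.4,0],"spin": 0},
    {"dp": [-9,-24.4,0],"spin": 0},
    {"dp": [-6.5,-24.4,0],"spin": 0},
    {"dp": [-5,-24.4,0],"spin": 0},
    {"dp": [0,0,0],"spin": 0},
    {"dp": [0,0,15],"spin": 0},
    {"dp": [0,0,15],"spin": 0},
    {"dp": [0,0,0],"spin": 0},
    {"dp": [0,0,0],"spin": 0}
  ]
}}

```text
time: 16.67
tcp_pos: [0.5593, -0.1638, 0.1453]
ee_rot: [0.04, 0.999, 0.0, -0.002]
ft_force: [0.0, 0.8, -1.2]
grip_width: 0.412
finger_force: 80.3
```

```bash
python3 go.py .562 -.165 .12 85.4; python3 snap.py 5 170 190 140 105 250 170 140 105
```

```text
t 16.6667 dp [-2.9 -1.  25.3] yaw 85.44 spin 0.0007 tilt [-3.e-03  9.e-04 -1.e+00] tcp [ 0.5593 -0.1638  0.1453] w 0.41245824733264963
```

View pics/s5.png

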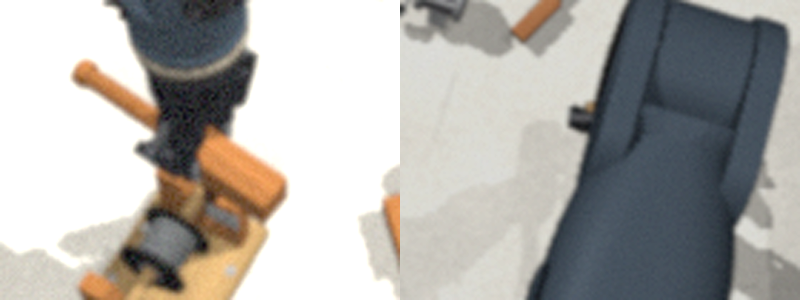

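The club head is over the wedge upright, level, with the wedge beneath the head just ahead of the fingers. First tap now.

{"fn": "servo_tool", "kwargs": {
  "targets": [
    {"dp": [-2,-1,10],"spin": 0},
    {"dp": [0,0,8],"spin": 0},
    {"dp": [0,0,8],"spin": 0}
  ]
}}

```text
time: 17.02
tcp_pos: [0.5624, -0.1655, 0.12]
ee_rot: [0.04, 0.999, -0.0, 0.0]
ft_force: [-7.5, -1.4, 9.9]
grip_width: 0.409
finger_force: 81.5
```

{"fn": "servo_tool", "kwargs": {
  "targets": [
    {"dp": [0,0,-15],"spin": 0},
    {"dp": [0,0,-15],"spin": 0},
    {"dp": [0,0,0],"spin": 0},
    {"dp": [0,0,0],"spin": 0},
    {"dp": [0,0,0],"spin": 0},
    {"dp": [0,0,0],"spin": 0}
  ]
}}

```text
time: 17.52
tcp_pos: [0.5618, -0.1653, 0.1494]
ee_rot: [0.04, 0.999, 0.0, -0.001]
ft_force: [-0.4, -0.4, -1.1]
grip_width: 0.403
finger_force: 80.3
```

{"fn": "servo_tool", "kwargs": {
  "targets": [
    {"dp": [0,0,15],"spin": 0},
    {"dp": [0,0,10],"spin": 0},
    {"dp": [0,0,7],"spin": 0},
    {"dp": [0,0,6],"spin": 0},
    {"dp": [0,0,2],"spin": 0}
  ]
}}

```text
time: 17.93
tcp_pos: [0.5612, -0.1653, 0.1094]
ee_rot: [0.04, 0.999, 0.0, -0.001]
ft_force: [-3.5, 0.3, 5.4]
grip_width: 0.409
finger_force: 81.5
```

{"fn": "servo_tool", "kwargs": {
  "targets": [
    {"dp": [0,0,2],"spin": 0},
    {"dp": [0,0,1],"spin": 0},
    {"dp": [0,0,0],"spin": 0}
  ]
}}

```text
time: 18.18
tcp_pos: [0.5618, -0.1654, 0.1072]
ee_rot: [0.04, 0.999, -0.0, -0.0]
ft_force: [-2.0, 0.3, 0.6]
grip_width: 0.408
finger_force: 81.0
```

{"fn": "servo_tool", "kwargs": {
  "targets": [
    {"dp": [0,0,1],"spin": 0},
    {"dp": [0,0,1],"spin": 0}
  ]
}}

```text
time: 18.35
tcp_pos: [0.5626, -0.1656, 0.1069]
ee_rot: [0.04, 0.999, -0.0, 0.001]
ft_force: [-10.5, 3.3, 37.2]
grip_width: 0.412
finger_force: 85.1
```

{"fn": "servo_tool", "kwargs": {
  "targets": [
    {"dp": [0,0,1],"spin": 0},
    {"dp": [0,0,1],"spin": 0}
  ]
}}

```text
time: 18.52
tcp_pos: [0.5631, -0.1657, 0.1066]
ee_rot: [0.04, 0.999, -0.0, 0.002]
ft_force: [-17.7, 5.0, 59.8]
grip_width: 0.407
finger_force: 88.0
```

{"fn": "servo_tool", "kwargs": {
  "targets": [
    {"dp": [0,0,-15],"spin": 0},
    {"dp": [0,0,-25],"spin": 0},
    {"dp": [0,0,-25],"spin": 0},
    {"dp": [0,0,0],"spin": 0},
    {"dp": [9,24.4,0],"spin": 0},
    {"dp": [9,24.4,0],"spin": 0},
    {"dp": [9,24.4,0],"spin": 0},
    {"dp": [9,24.4,0],"spin": 0},
    {"dp": [6,24.4,0],"spin": 0},
    {"dp": [6,24.4,0],"spin": 0},
    {"dp": [0,0,0],"spin": 0},
    {"dp": [0,0,0],"spin": 0}
  ]
}}

```text
time: 19.52
tcp_pos: [0.5257, -0.0147, 0.1679]
ee_rot: [0.039, 0.999, -0.0, -0.0]
ft_force: [0.3, 0.2, -1.7]
grip_width: 0.408
finger_force: 80.6
```

```bash
python3 go.py .5252 -.0146 .0075 85.4; python3 snap.py 6 170 190 140 105 250 170 140 105
```

```text
t 19.5167 dp [  0.4   0.  160.4] yaw 85.55 spin 0.0027 tilt [-6.e-04 -0.e+00 -1.e+00] tcp [ 0.5257 -0.0147  0.1679] w 0.4080140945621357
```

View pics/s6.png

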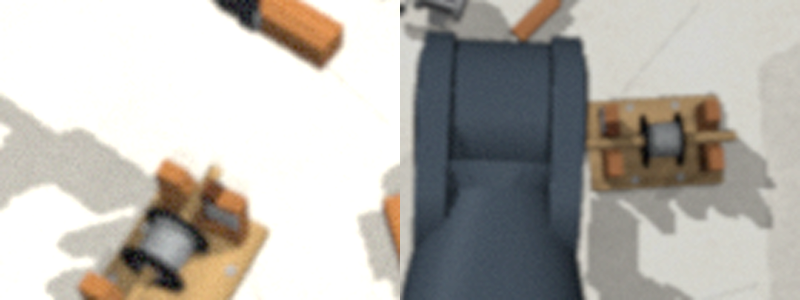

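The wedge is now down level with the upright, at about (212,195) in the left crop, and the spool is still seated. Now I'll lay the club down.

{"fn": "servo_tool", "kwargs": {
  "targets": [
    {"dp": [0,0,30],"spin": 0},
    {"dp": [0,0,30],"spin": 0},
    {"dp": [0,0,30],"spin": 0},
    {"dp": [0,0,30],"spin": 0},
    {"dp": [0,0,20],"spin": 0},
    {"dp": [0,0,10],"spin": 0},
    {"dp": [0,0,5],"spin": 0},
    {"dp": [0,0,2],"spin": 0},
    {"dp": [0,0,2],"spin": 0},
    {"dp": [0,0,0],"spin": 0}
  ]
}}

```text
time: 20.45
tcp_pos: [0.5268, -0.0158, 0.0103]
ee_rot: [0.04, 0.999, -0.0, 0.001]
ft_force: [-0.6, 0.1, -1.9]
grip_width: 0.406
finger_force: 80.6
```

{"fn": "servo_tool", "kwargs": {
  "targets": [
    {"dp": [0,0,1],"spin": 0},
    {"dp": [0,0,1],"spin": 0},
    {"dp": [0,0,1],"spin": 0},
    {"dp": [0,0,0.5],"spin": 0},
    {"dp": [0,0,0],"spin": 0}
  ]
}}

```text
time: 20.87
tcp_pos: [0.5266, -0.0156, 0.0073]
ee_rot: [0.04, 0.999, -0.0, 0.001]
ft_force: [-6.1, -0.4, 19.9]
grip_width: 0.411
finger_force: 83.4
```

On the bench (20 N), so I'll release and retract.

{"fn": "servo_tool", "kwargs": {
  "targets": [
    {"dp": [0,0,0],"spin": 0},
    {"dp": [0,0,0],"spin": 0},
    {"dp": [0,0,0],"spin": 0},
    {"dp": [0,0,0],"spin": 0},
    {"dp": [0,0,0],"spin": 0},
    {"dp": [0,0,0],"spin": 0},
    {"dp": [0,0,0],"spin": 0},
    {"dp": [0,0,0],"spin": 0},
    {"dp": [0,0,0],"spin": 0},
    {"dp": [0,0,0],"spin": 0},
    {"dp": [0,0,-15],"spin": 0},
    {"dp": [0,0,-25],"spin": 0},
    {"dp": [0,0,-30],"spin": 0},
    {"dp": [0,0,-30],"spin": 0},
    {"dp": [0,0,-30],"spin": 0},
    {"dp": [0,0,-30],"spin": 0},
    {"dp": [0,0,0],"spin": 0},
    {"dp": [0,0,0],"spin": 0}
  ],
  "hand": 1
}}

```text
time: 22.37
tcp_pos: [0.5271, -0.0157, 0.1674]
ee_rot: [0.04, 0.999, 0.0, 0.002]
ft_force: [-0.2, 0.2, -0.2]
grip_width: 1.004
finger_force: 0.0
```

{"fn": "servo_tool", "kwargs": {
  "targets": [
    {"dp": [0,25,0],"spin": 0},
    {"dp": [0,25,0],"spin": 0},
    {"dp": [0,25,0],"spin": 0},
    {"dp": [0,25,0],"spin": 0},
    {"dp": [0,25,0],"spin": 0},
    {"dp": [0,0,0],"spin": 0},
    {"dp": [0,0,0],"spin": 0},
    {"dp": [0,0,0],"spin": 0}
  ]
}}

```text
time: 23.03
tcp_pos: [0.5355, 0.1086, 0.165]
ee_rot: [0.04, 0.999, -0.0, -0.001]
ft_force: [-0.1, -0.1, -0.7]
grip_width: 1.0
finger_force: 0.0
```

```bash
python3 snap.py 7 170 190 140 105 250 170 140 105; python3 - <<'E'
from h import *
for n in("scene","top"):
    c=dict(np.load(n+"7.npz")); H=hsv(c)
    w=big(near(c,[.49,-.012,.02],.15)&(H[...,1]>110)&(H[...,0]<16)); m,d,a=line(ray(c,pts(w),.018)); print(n,(m+d*a[0]).round(4),(m+d*a[1]).round(4))
E
```

```text
scene [ 0.3804 -0.0036] [ 0.6029 -0.0204]
top [ 0.6019 -0.0225] [ 0.3841 -0.0052]
```

View pics/s7.png

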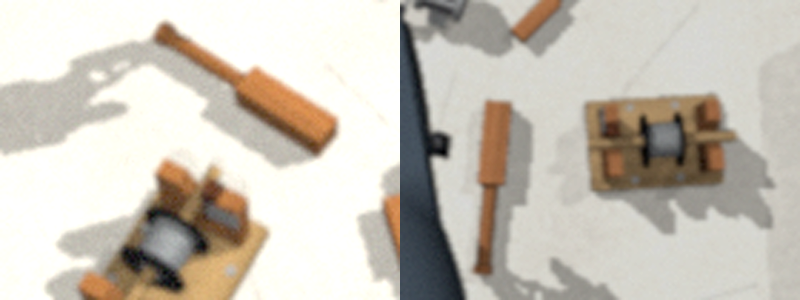

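The club lies flat at its old spot, the spool is seated and the wedge is home.

```bash
python3 -c "from plant import close_job; print(close_job())"
```

```text
the job is handed in; nothing more can be done
None
```

I handed the job in at about 23 s: the spool is seated in both notches, the wedge was driven in two taps until it jammed (about 60 N), and the club lies flat at its original spot; I was shown no verdict.

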